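# Hold a closed jar home in the sprung coding nest

### The arm

A 6-joint arm with a two-finger parallel gripper is mounted at the origin on a cart in front of the work surface, level with it; the furniture and walls round the work are solid. World frame = base frame: x ahead of the robot, y to its left, z up, the work surface at z = 0. Lengths are in mm, angles in rad, forces in N, time in s.
With the tool pointing down it reaches from about 350 to 975 mm from the base axis. Payload 7.1 kg.
Tool frame: the origin (TCP) lies midway between the tips of the shut fingers; the grasp point (between the pads) lies 19 mm behind it (ctrl.grasp_offset is the distance from the TCP to the grasp point, in mm); z points along the fingers, y is the line along which they close (so a half turn about z gives the same grasp; the last joint's range is limited). The gripper opens to 88 mm and grips with 3 to 60 N. Pads are 20 mm wide; open, the fingers measure 115 mm over their backs; the gripper's body (75 mm by 178 mm) begins 61 mm behind the grasp point.
Start: joints at [1.174, 0.423, 1.63, -0, 1.089, -0.019], TCP at [230.516, 580.919, 222.675] pointing down, gripper open.
Joint ranges: [-3, 3], [-0.9, 2.11], [0.09, 2.58], [-1.31, 4.45], [0.11, 2.69], [-2.54, 2.54]. Speed limits (rad/s): [2.39, 2.39, 3.01, 3.14, 3.14, 3.14].

### API

Orientations are given as a rotation vector (axis times angle).
In Python, from workcell import sensors, viewer, ctrl gives the robot as it stands. The module is installed in compiled form; this text tells all that it offers.
- The arm moves only by the shell command python3 -m handwheel 'ROWS'. ROWS is JSON, a list of rows, each a list of 7 numbers: the shift along the tool's x, y, z in mm, then the turn, a rotation vector about the tool's x, y, z in rad, then the closure, from 0 (fully open) to 1 (shut). In form: [[x, y, z, rx, ry, rz, jaw], ...]. A call has 1 to 10 rows; each row shifts and turns the commanded pose from where the row before left it, along the tool's axes as they then stand; what a row does not reach is not made up. A row lasts 1/8 s, in which the tool goes at most 62.5 mm and 10.7 degrees, less where a joint would pass 70% of its speed; a pose out of reach is approached as far as the arm can. A call is refused whole if a number of a shift passes 62.5 or a number of a turn 0.188, either way. A call with a gripper value outside its range is refused whole. The fingers move at their own pace and stop on an object; the grip force is fixed at half the most. Time passes only in rows, so rows that do not move let the fingers close. It gives the time, the measured TCP pose, the force, the opening and the grip force at its end, in the units of the state.
- sensors.get_obs(): the state, without advancing time (a new reading comes with each control period).
- viewer.get_image(name): name is "side" or "top" or "wrist"; returns a dict with "frame" (420x560x3 uint8, blue, green, red), "fov_y" (degrees; the focal length in pixels is half the picture's height over the tangent of half this angle, whatever the lens; pixels are square), "cx", "cy" (the principal point, pixels), "R" (3x3) and "t" (3): a world point X has camera coordinates R X + t. Camera axes: x right, y down, z forward; pixel columns grow to the right and rows downward; lengths in mm; the calibration is good to about 2 mm. A picture is of the moment at which its call begins. There is no depth.
- ctrl.close_job(): hands the job in; it is judged then, once.
The state is a dict: "t": time; "qpos": joint angles; "qvel": joint speeds; "joint_torque": joint torques, N m; "ee_pos": TCP position; "orientation": TCP orientation; "ft_force": force on the tool from outside, world axes, zero at the start; "moment": the same for the moment, N m; "width": finger opening in mm; "grasp_force": force on a finger pad.
Only numpy, scipy, OpenCV 4.12 (cv2) and the standard library are available. Lean on these libraries where they do the work, as an engineer would, in place of code of your own. Each camera call takes 0.05 s, during which the arm holds its last target. There are 200 camera calls.

### The job

Pick up the one jar that has its cap on and stand it in the open mouth of the coding nest, upright and clear of the sprung plunger. Then slide it in, pushing the plunger back, until the jar bears firmly on the two steel stop posts, without ramming them. Finish while still holding it there against the spring, since it is pushed back out if let go; leave the two open jars alone.

Things in the scene. Friction and masses are not known exactly. Their poses are not given: they have to be found in the camera images.
- jar_mid (a point): the closed jar (filled glass, gold screw cap on): point on its axis half-way up, 57 mm above its underside; z is its axis. Round, 70 mm in diameter, straight-sided up to 70 mm above the underside, then narrowing to the neck; the 64 mm wide cap spans 103 to 113.5 mm above the underside. About 0.44 kg, varies by 20 %
- closed_jar: the same closed jar with its cap, origin at the centre of its underside. The three jars stand on the worktop (z = 0) in one row that runs away from the robot, left of the nest, about 120 mm apart centre to centre; which of the three places is the closed jar's varies
- open_jar_a_mid (a point): an open filled jar without cap, 70 mm in diameter, 113 mm high; this point is on its axis 56 mm above its underside. To be left alone
- open_jar_b_mid (a point): the other open filled jar without cap, same size, point 56 mm above its underside. To be left alone
- nest: the coding nest, fixed to the worktop: steel plate, 8 mm thick, x -90 to +135, y -97 to +53 mm, with guide rails, printer head and a sprung plunger. Origin: on the worktop (z = 0), right under the axis of a jar that is fully home. x: the way a jar is slid in (away from the robot, turned -0.35 to 0.15 rad), y left, z up. Rear block at x 52 to 66 mm, 60 mm high above the worktop, barrel behind it
- nest_home (a point): point on the plate's top, 8 mm above the nest's origin, where the middle of the jar's underside is when home; axes as the nest. Black rails at y = +-39 to +-49 mm (78 mm channel), x -70 to +22 mm, flared ends to x = -92 mm, tops 34 mm above the worktop. Printer head right of the right rail, top 38 mm. A jar with its axis at x = -55 mm stands in the mouth, between the rails, clear of the plunger
- stop_posts: the hard stop: two upright steel posts fixed to the nest, 14 mm in diameter, at x = 36.4 mm and y = +-21 mm of the nest, tops 56 mm above the worktop. Same origin and axes as the nest. A jar that bears on both has its axis over the nest's origin, to about 1 mm
- plunger_face (a point): centre of the front face of the plunger's round black head (18 mm in diameter), on the nest's centre line, 48 mm above the worktop, between the posts; at rest at x = +10 mm of the nest, it moves along the nest's +x as it is pressed
- plunger (a joint): travel of the plunger, m: 0 sprung out, about 0.025 with a jar home on the posts (they stop the jar; the plunger alone could go to 0.030). It starts to move with the jar's axis at about x = -25 mm of the nest. The spring pushes back with 3 N at first, 0.25 N more per mm, about 9 N at home; any more push goes into the posts

How it is judged:
By the outcome, as a careful person would: the job done as asked, in the order asked, and still so for the second after the job is handed in, while the arm keeps its last pose, push and grip.
It also fails if it takes over 42 s, if anything falls off the work surface, if the arm or the gripper's body presses on something with over 40 N, if the wrist force passes 120 N, or if a joint passes its speed limit or range.

## Working session

There is one attempt and no reset: what is moved stays moved. The work goes in short steps, Python scripts to look and compute and a shell command to move; the robot and the scene stay as the last step left them, time stands still between calls to the robot, and variables do not carry over. Pictures are saved under pics/ and viewed, at most 10 in all, crops included, and the job is handed in when it is done.

```bash
mkdir -p pics; cat > h.py <<'E'
import numpy as np, cv2
from workcell import sensors, viewer, ctrl
from scipy.spatial.transform import Rotation as Ro
def grab(n,f):
    d=viewer.get_image(n); cv2.imwrite('pics/'+f,d['frame']); return d
def cam(d):
    f=d['frame'].shape[0]/2/np.tan(np.radians(d['fov_y'])/2)
    return f,d['cx'],d['cy'],np.array(d['R']),np.array(d['t'])
def ray(d,u,v,z):
    f,cx,cy,R,t=cam(d); c=-R.T@t; r=R.T@np.array([(u-cx)/f,(v-cy)/f,1]); return c+r*(z-c[2])/r[2]
def proj(d,X):
    f,cx,cy,R,t=cam(d); p=R@np.array(X)+t; return f*p[0]/p[2]+cx,f*p[1]/p[2]+cy
E
python3 - <<'E'
from h import *
import pickle
D={n:grab(n,n+'0.png') for n in('top','side')}
pickle.dump(D,open('d0.pkl','wb'))
for n in D: print(n,cam(D[n])[0],-cam(D[n])[3].T@cam(D[n])[4],D[n]['cx'],D[n]['cy'])
o=sensors.get_obs(); print(o['t'],o['ee_pos'],Ro.from_rotvec(o['orientation']).as_matrix().round(3),o['width'],ctrl.grasp_offset)
E
```

```text
top 411.0944892243716 [ 506.25781568 -294.12704473  927.91143224] 286.37749970770625 215.95621285336975
side 427.9334512924731 [194.3103671  338.60095489 505.64401754] 276.497549006665 212.12680037704882
0.1 [230.32700819 580.45692331 221.96728945] [[-0.929  0.369 -0.001]
 [ 0.369  0.929 -0.001]
 [ 0.    -0.001 -1.   ]] 87.70341703391588 18.700000000000003
```

View pics/top0.png

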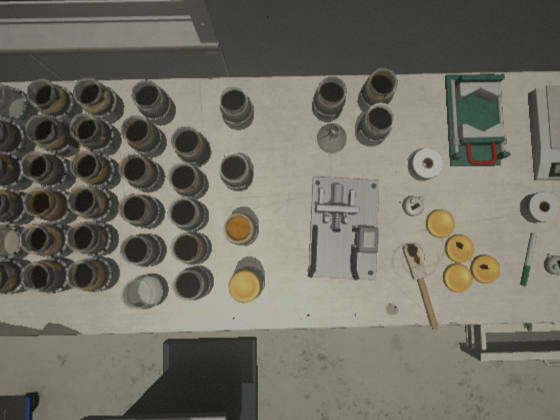

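View pics/side0.png

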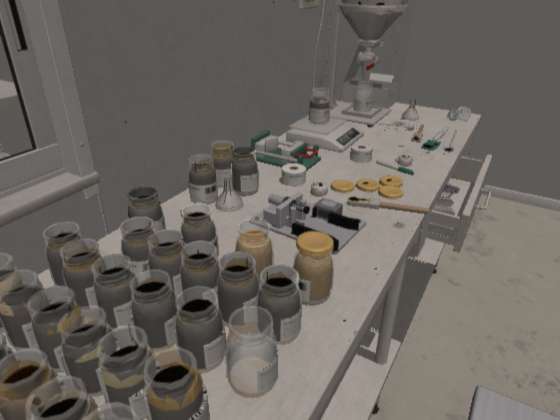

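Top view: the capped jar is at about (245,286), with open jars at (240,228) and (236,170). The nest plate spans about (310..380, 177..280). I'll zoom in to measure the nest.

```bash
python3 - <<'E'
from h import *
import pickle
D=pickle.load(open('d0.pkl','rb'));d=D['top']
for u,v,z in[(245,286,113),(240,228,113),(236,170,113),(313,178,8),(380,180,8),(378,280,8),(309,277,8)]: print(u,v,ray(d,u,v,z).round(1))
a=cv2.resize(d['frame'][165:310,215:395],None,fx=4.4,fy=4.1,interpolation=cv2.INTER_CUBIC)
a=cv2.resize(d['frame'][165:310,215:395],None,fx=4,fy=4,interpolation=cv2.INTER_CUBIC)
cv2.imwrite('pics/z.png',a)
E
```

```text
245 286 [ 437.6 -218.8  113. ]
240 228 [ 551.6 -210.6  113. ]
236 170 [ 668.2 -204.2  113. ]
313 178 [ 666.9 -366.5    8. ]
380 180 [ 659.  -518.3    8. ]
378 280 [ 434.7 -504.3    8. ]
309 277 [ 445.  -351.2    8. ]
```

View pics/z.png

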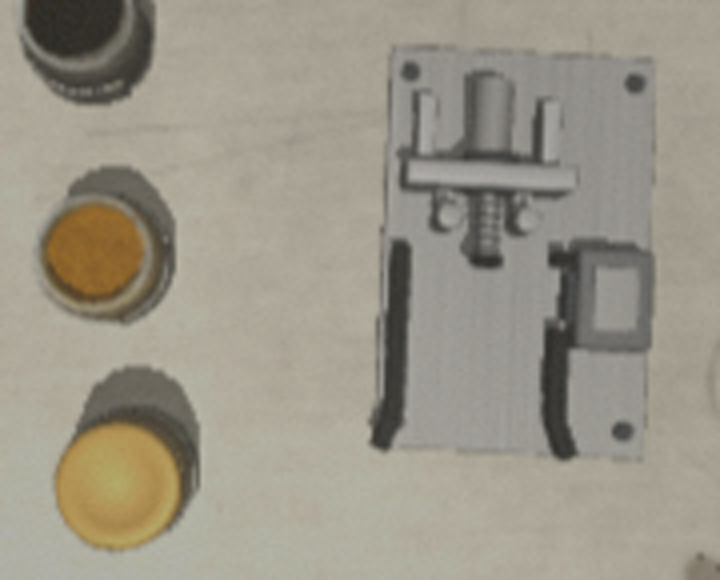

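The crop shows plate corners near zoom (393,46), (655,60), (642,458) and (380,445). The cap centre is near (119,485). I'll fit the nest pose and locate the cap by colour.

```bash
python3 - <<'E'
from h import *
import pickle
from scipy.optimize import least_squares
D=pickle.load(open('d0.pkl','rb'));d=D['top']
Z=lambda x,y:(215+(x-1.5)/4,165+(y-1.5)/4)
P=[((135,53,8),Z(393,46)),((135,-97,8),Z(655,60)),((-90,-97,8),Z(642,458)),((22,39,34),Z(409,242)),((36.4,21,56),Z(450,212)),((36.4,-21,56),Z(526,215)),((10,0,57),Z(485,258))]
def W(p,q):
    c,s=np.cos(p[2]),np.sin(p[2]); return np.array([p[0]+c*q[0]-s*q[1],p[1]+s*q[0]+c*q[1],q[2]])
f=lambda p:np.concatenate([np.subtract(proj(d,W(p,q)),u) for q,u in P])
r=least_squares(f,[530,-420,-.06],x_scale=[1,1,.01],loss='soft_l1'); print('nest',r.x.round(3)); print(f(r.x).reshape(-1,2).round(2))
p=r.x
a=cv2.resize(D['side']['frame'][170:310,225:385],None,fx=4,fy=4,interpolation=cv2.INTER_CUBIC)
t=cv2.resize(d['frame'][165:310,215:395],None,fx=4,fy=4,interpolation=cv2.INTER_CUBIC)
# cap
th=np.linspace(0,6.283,60)
def cap(n,box):
    g=D[n]['frame'];x0,y0,x1,y1=box;h=cv2.cvtColor(g[y0:y1,x0:x1],cv2.COLOR_BGR2HSV)
    m=cv2.inRange(h,(15,110,150),(32,255,255)); n_,l,s,c=cv2.connectedComponentsWithStats(m);k=1+s[1:,4].argmax()
    return c[k]+[x0,y0],s[k]
c,s=cap('top',(225,262,270,310)); print(c,s,'cap',ray(d,*c,112).round(1)); 
C=ray(d,*c,112)
pts=[W(p,q) for q,_ in P]+[W(p,(-90,53,8)),W(p,(22,-39,34)),W(p,(-70,39,34)),W(p,(-70,-39,34)),W(p,(-55,0,8)),W(p,(0,0,8))]
pts+=[(C[0]+32*np.cos(k),C[1]+32*np.sin(k),113.5) for k in th]+[(C[0]+35*np.cos(k),C[1]+35*np.sin(k),0) for k in th[::3]]
for X in pts:
    u,v=proj(D['side'],X);cv2.circle(a,(int(4*(u-225)+1.5),int(4*(v-170)+1.5)),2,(0,0,255),-1)
    u,v=proj(d,X);cv2.circle(t,(int(4*(u-215)+1.5),int(4*(v-165)+1.5)),2,(0,0,255),-1)
o=np.hstack([cv2.resize(a,(440,385)),t[:,:]]) if 0 else np.hstack([cv2.resize(a,(400,350)),cv2.resize(t,(400,322)) .__class__((350,400,3),np.uint8)*0+cv2.copyMakeBorder(cv2.resize(t,(400,322)),0,28,0,0,0)])
cv2.imwrite('pics/chk.png',o)
E
```

```text
nest [ 5.34295e+02 -4.07693e+02 -7.90000e-02]
[[-0.41 -0.79]
 [ 0.14 -0.58]
 [-0.32 -0.05]
 [ 0.28 -0.43]
 [-0.34  0.17]
 [ 0.34  0.52]
 [ 0.25  1.57]]
[243.84958217 286.32590529] [  4  10  31  30 718] cap [ 436.9 -216.4  112. ]
```

View pics/chk.png

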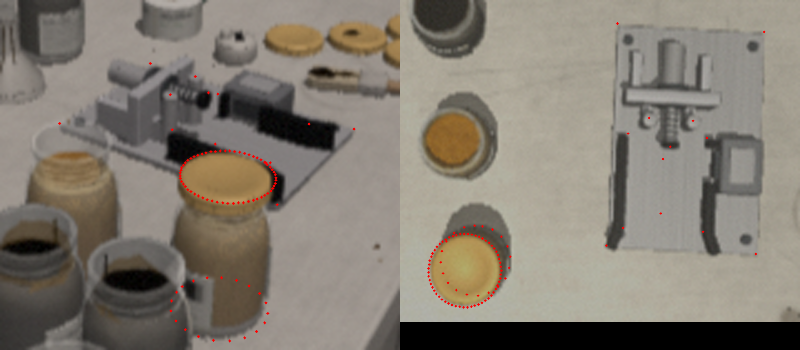

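```bash
python3 -m handwheel '[[0,0,0,0,0,-0.15,0],[0,0,0,0,0,-0.15,0],[-30,-45,0,0,0,0,0],[-30,-45,0,0,0,0,0],[-30,-45,0,0,0,0,0],[-30,-45,0,0,0,0,0],[-30,-45,0,0,0,0,0],[-30,-45,0,0,0,0,0],[-30,-45,0,0,0,0,0],[-30,-45,0,0,0,0,0]]'; python3 -m handwheel '[[-5,-50,0,0,0,0,0],[-4,-50,0,0,0,0,0],[-4,-50,0,0,0,0,0],[-4,-50,0,0,0,0,0],[-4,-50,0,0,0,0,0],[-4,-50,0,0,0,0,0],[-4,-50,0,0,0,0,0],[0,-50,0,0,0,0,0],[0,0,0,0,0,0,0]]'
cat >> h.py <<'E'
def togo(xy,z,yaw=-0.079):
    o=sensors.get_obs(); M=Ro.from_rotvec(o['orientation']).as_matrix(); e=np.array(o['ee_pos'])
    T=np.array([[-np.cos(yaw),-np.sin(yaw),0],[-np.sin(yaw),np.cos(yaw),0],[0,0,-1]]).T
    print('t',o['t'],'tcp',e.round(1),'tilt turn',Ro.from_matrix(M.T@T).as_rotvec().round(4),'go',(M.T@(np.array([*xy,z])-e)).round(1),'F',np.round(o['ft_force'],1),'w',round(o['width'],1),'g',o['grasp_force'],'q',np.round(o['qpos'],2))
E
python3 -c "
from h import *
togo((436.9,-216.4),41)"
```

```text
t: 1.35
ee_pos: [442.3, 201.7, 222.6]
orientation: [-0.122, -3.139, 0.0]
ft_force: [-0.2, 1.0, 0.4]
width: 87.5
grasp_force: 0.0
t: 2.48
ee_pos: [439.3, -200.4, 222.5]
orientation: [-0.129, -3.139, 0.001]
ft_force: [-1.0, 1.0, -0.7]
width: 88.1
grasp_force: 0.0
t 2.475 tcp [ 439.3 -200.4  222.5] tilt turn [-0.0004 -0.     -0.003 ] go [  1.  -16.1 181.5] F [-1.   1.  -0.7] w 88.1 g 0.0 q [-0.45  0.21  1.94 -0.    0.99 -1.94]
```

```bash
python3 -m handwheel '[[1,-8,0,0,0,-0.003,0],[0,-8,15,0,0,0,0],[0,0,15,0,0,0,0],[0,0,0,0,0,0,0]]'; python3 - <<'E'
from h import *
togo((436.9,-216.4),41)
d=grab('wrist','w1.png'); f=d['frame']
for k in np.linspace(0,6.283,80):
    for r,z in((32,113.5),(35,70)):
        u,v=proj(d,(436.9+r*np.cos(k),-216.4+r*np.sin(k),z))
        if 0<=u<560 and 0<=v<420: f[int(v),int(u)]=(0,0,255)
cv2.imwrite('pics/w1.png',f)
E
```

```text
t: 2.98
ee_pos: [436.3, -212.5, 190.8]
orientation: [-0.116, -3.136, -0.003]
ft_force: [-0.4, -0.6, -0.5]
width: 87.7
grasp_force: 0.0
t 2.975 tcp [ 436.3 -212.5  190.8] tilt turn [ 0.0015 -0.0034  0.0049] go [ -1.4  -4.1 149.8] F [-0.4 -0.6 -0.5] w 87.7 g 0.0 q [-0.48  0.26  1.96  0.    0.92 -1.97]
```

View pics/w1.png

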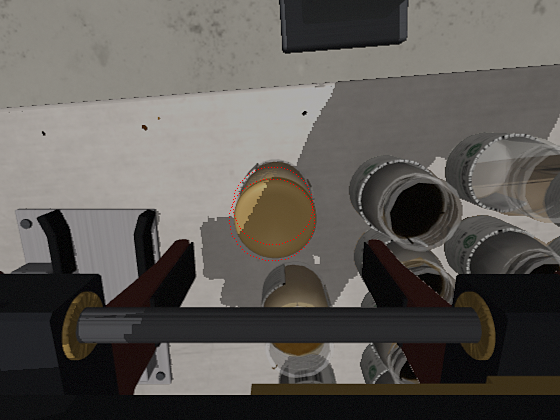

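Wrist view: the capped jar sits at about (275,220), the prediction agrees to within a couple of mm, and it is centred between the fingers (193 to 365). Descending.

```bash
python3 -m handwheel '[[0,0,20,0,0,0,0],[0,0,20,0,0,0,0],[0,0,20,0,0,0,0],[0,0,0,0,0,0,0],[0,0,0,0,0,0,0]]'; python3 - <<'E'
from h import *
togo((436.9,-216.4),42)
E
```

```text
t: 3.65
ee_pos: [437.9, -213.6, 133.4]
orientation: [0.117, 3.139, -0.001]
ft_force: [0.7, -0.5, -0.1]
width: 88.0
grasp_force: 0.0
t 3.65 tcp [ 437.9 -213.6  133.4] tilt turn [-0.0003  0.0008  0.0045] go [ 0.9 -2.8 91.4] F [ 0.7 -0.5 -0.1] w 88.0 g 0.0 q [-0.48  0.36  1.99  0.    0.79 -1.97]
```

```bash
python3 -m handwheel '[[1,-3,0,0,0,0.0045,0],[0,0,20,0,0,0,0],[0,0,20,0,0,0,0],[0,0,20,0,0,0,0],[0,0,20,0,0,0,0],[0,0,10,0,0,0,0],[0,0,0,0,0,0,0],[0,0,0,0,0,0,0]]'; python3 - <<'E'
from h import *
togo((436.9,-216.4),42)
d=grab('side','s2.png'); cv2.imwrite('pics/s2.png',cv2.resize(d['frame'][150:330,200:400],None,fx=3,fy=3))
E
```

```text
t: 4.65
ee_pos: [436.7, -216.8, 43.4]
orientation: [0.125, 3.138, -0.001]
ft_force: [0.7, 0.5, 0.7]
width: 87.7
grasp_force: 0.0
t 4.65 tcp [ 436.7 -216.8   43.4] tilt turn [-0.0005  0.0011 -0.0003] go [-0.2  0.4  1.4] F [0.7 0.5 0.7] w 87.7 g 0.0 q [-0.49  0.53  2.03 -0.    0.59 -1.98]
```

View pics/s2.png

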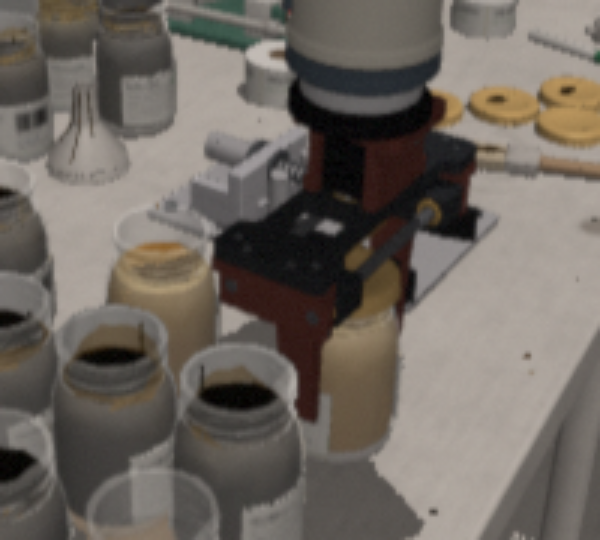

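The side crop shows the fingers straddling the capped jar, with the body clear of the cap. Closing and making a small lift.

```bash
python3 -m handwheel '[[0,0,0,0,0,0,1],[0,0,0,0,0,0,1],[0,0,0,0,0,0,1],[0,0,0,0,0,0,1],[0,0,0,0,0,0,1],[0,0,0,0,0,0,1]]' ; python3 -m handwheel '[[0,0,-5,0,0,0,1],[0,0,-10,0,0,0,1],[0,0,-15,0,0,0,1],[0,0,-15,0,0,0,1],[0,0,0,0,0,0,1],[0,0,0,0,0,0,1]]'; python3 - <<'E'
from h import *
c,s=np.cos(-.079),np.sin(-.079)
togo((534.3-62*c,-407.7-62*s),120)
E
```

```text
t: 5.45
ee_pos: [436.3, -216.3, 43.0]
orientation: [0.125, 3.139, 0.0]
ft_force: [-0.7, 3.4, 6.2]
width: 68.5
grasp_force: 30.0
t: 6.2
ee_pos: [436.1, -216.5, 87.8]
orientation: [0.125, 3.139, -0.0]
ft_force: [0.0, 0.0, -5.9]
width: 68.4
grasp_force: 30.0
t 6.2 tcp [ 436.1 -216.5   87.8] tilt turn [-0.0001  0.0003 -0.0004] go [ -51.  -182.9  -32.1] F [ 0.   0.  -5.9] w 68.4 g 29.999195108880485 q [-0.49  0.44  2.02 -0.    0.69 -1.98]
```

```bash
python3 -m handwheel '[[0,0,-16,0,0,0,1],[-5,-18,-16,0,0,0,1],[-9,-34,0,0,0,0,1],[-10,-37,0,0,0,0,1],[-10,-37,0,0,0,0,1],[-9,-32,0,0,0,0,1],[-5,-17,0,0,0,0,1],[0,-6,0,0,0,0,1],[0,0,0,0,0,0,1],[0,0,0,0,0,0,1]]'; python3 - <<'E'
from h import *
import pickle
c,s=np.cos(-.079),np.sin(-.079)
togo((534.3-58*c,-407.7-58*s),60)
o=sensors.get_obs();e=o['ee_pos']
dt=grab('top','t3.png');ds=grab('side','s3.png');dw=grab('wrist','w3.png')
pickle.dump((dt,ds,dw,e),open('d3.pkl','wb'))
N=lambda q:np.array([534.3+c*q[0]-s*q[1],-407.7+s*q[0]+c*q[1],q[2]])
out=[]
for d,(x,y,w,h) in((ds,(270,110,150,150)),(dw,(130,0,420,420))):
    k=400/w; a=cv2.resize(d['frame'][y:y+h,x:x+w],(400,int(h*k)),interpolation=cv2.INTER_CUBIC)
    for X in [N((xx,yy,34)) for yy in(-39,39) for xx in np.linspace(-70,22,20)]+[(e[0]+35*np.cos(t),e[1]+35*np.sin(t),e[2]-43) for t in np.linspace(0,6.28,50)]+[N((36.4,21,56)),N((36.4,-21,56))]:
        u,v=proj(d,X); cv2.circle(a,(int((u-x)*k),int((v-y)*k)),1,(0,0,255),-1)
    out.append(a)
cv2.imwrite('pics/c3.png',np.hstack(out))
E
```

```text
t: 7.45
ee_pos: [469.4, -399.5, 119.6]
orientation: [-0.124, -3.138, -0.001]
ft_force: [-0.4, -0.6, -5.0]
width: 68.7
grasp_force: 30.0
t 7.45 tcp [ 469.4 -399.5  119.6] tilt turn [ 0.0008 -0.0008  0.0003] go [-7.4 -3.1 59.6] F [-0.4 -0.6 -5. ] w 68.7 g 29.999090159676598 q [-0.72  0.54  1.71  0.    0.89 -2.22]
```

View pics/c3.png

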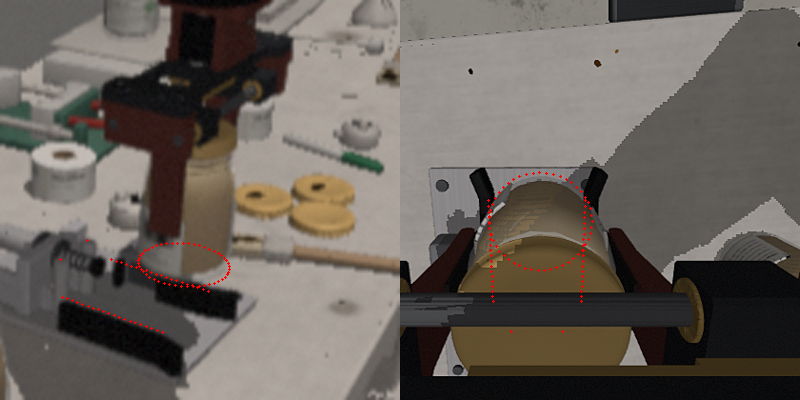

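The crops show the jar held upright above the mouth, and the predicted rail lines agree with the visible rails to about 1–2 mm. Lowering.

```bash
python3 -m handwheel '[[-8,-3,0,0,0,0,1],[0,0,15,0,0,0,1],[0,0,15,0,0,0,1],[0,0,0,0,0,0,1],[0,0,0,0,0,0,1]]'; python3 - <<'E'
from h import *
c,s=np.cos(-.079),np.sin(-.079)
togo((534.3-58*c,-407.7-58*s),51.3)
E
```

```text
t: 8.22
ee_pos: [477.3, -404.3, 89.3]
orientation: [-0.125, -3.139, -0.001]
ft_force: [0.6, 0.3, -4.7]
width: 68.6
grasp_force: 30.0
t 8.225 tcp [ 477.3 -404.3   89.3] tilt turn [ 0.0004 -0.0006 -0.0004] go [ 0.9  1.1 38. ] F [ 0.6  0.3 -4.7] w 68.6 g 29.99898231602856 q [-0.72  0.59  1.7  -0.    0.84 -2.21]
```

```bash
python3 -m handwheel '[[1,1,10,0,0,0,1],[0,0,12,0,0,0,1],[0,0,10,0,0,0,1],[0,0,3,0,0,0,1],[0,0,0,0,0,0,1],[0,0,0,0,0,0,1]]'; python3 -m handwheel '[[0,0,1.5,0,0,0,1],[0,0,1,0,0,0,1],[0,0,0,0,0,0,1]]'; python3 - <<'E'
from h import *
c,s=np.cos(-.079),np.sin(-.079)
togo((534.3-58*c,-407.7-58*s),51.3)
E
```

```text
t: 8.98
ee_pos: [476.8, -403.5, 55.0]
orientation: [0.124, 3.139, -0.001]
ft_force: [0.2, -0.2, -5.1]
width: 68.7
grasp_force: 30.0
t: 9.35
ee_pos: [476.5, -403.2, 52.2]
orientation: [-0.124, -3.139, -0.0]
ft_force: [-0.7, 0.6, -5.1]
width: 68.8
grasp_force: 30.0
t 9.35 tcp [ 476.5 -403.2   52.2] tilt turn [ 0.     -0.0001 -0.0002] go [0.  0.1 0.9] F [-0.7  0.6 -5.1] w 68.8 g 29.99914118358447 q [-0.72  0.65  1.72 -0.    0.78 -2.21]
```

```bash
python3 -m handwheel '[[0,0,0.7,0,0,0,1],[0,0,0,0,0,0,1]]'; python3 -m handwheel '[[0,0,0.5,0,0,0,1],[0,0,0,0,0,0,1]]'; python3 -m handwheel '[[0,0,0.4,0,0,0,1],[0,0,0,0,0,0,1]]'
```

```text
t: 9.6
ee_pos: [476.5, -403.2, 51.4]
orientation: [-0.125, -3.139, -0.0]
ft_force: [-0.8, 0.2, -4.4]
width: 68.4
grasp_force: 30.0
t: 9.85
ee_pos: [476.6, -403.3, 51.1]
orientation: [0.124, 3.139, -0.0]
ft_force: [-1.1, 0.6, -3.3]
width: 68.4
grasp_force: 30.0
t: 10.1
ee_pos: [476.6, -403.3, 51.1]
orientation: [0.125, 3.139, -0.0]
ft_force: [-2.4, 2.1, 2.7]
width: 68.2
grasp_force: 30.0
```

Contact with the plate is made. I'll ease off slightly, then slide in.

```bash
python3 -m handwheel '[[0,0,-0.4,0,0,0,1],[-4,0,0,0,0,0,1],[-6,0,0,0,0,0,1],[-6,0,0,0,0,0,1],[-6,0,0,0,0,0,1],[-5,0,0,0,0,0,1],[0,0,0,0,0,0,1]]'; python3 -m handwheel '[[-4,0,0,0,0,0,1],[-4,0,0,0,0,0,1],[-4,0,0,0,0,0,1],[0,0,0,0,0,0,1],[0,0,0,0,0,0,1]]'; python3 - <<'E'
from h import *
togo((534.3,-407.7),51.3)
E
```

```text
t: 10.98
ee_pos: [503.6, -405.7, 52.9]
orientation: [-0.124, -3.139, 0.001]
ft_force: [-8.2, 2.1, 18.2]
width: 68.4
grasp_force: 30.0
t: 11.6
ee_pos: [516.4, -406.8, 53.3]
orientation: [0.124, 3.138, -0.002]
ft_force: [-6.3, 3.7, 18.7]
width: 68.7
grasp_force: 30.0
t 11.6 tcp [ 516.4 -406.8   53.3] tilt turn [-0.0009  0.0015 -0.0002] go [-17.9   0.5   2. ] F [-6.3  3.7 18.7] w 68.7 g 30.003153578770707 q [-0.69  0.68  1.64  0.    0.82 -2.18]
```

TCP rose 2 mm and the down-force grew, so something may be tilting. Taking a look before going on.

```bash
python3 - <<'E'
from h import *
d=grab('side','s4.png'); w=grab('wrist','w4.png')
a=cv2.resize(d['frame'][130:250,265:385],(480,480),interpolation=cv2.INTER_CUBIC)
b=cv2.resize(w['frame'],(320,240)); b=cv2.copyMakeBorder(b,0,240,0,0,0)
cv2.imwrite('pics/c4.png',np.hstack([a,b])); print(sensors.get_obs()['moment'])
E
```

```text
[ 0.86091002  1.22890197 -0.01434255]
```

View pics/c4.png

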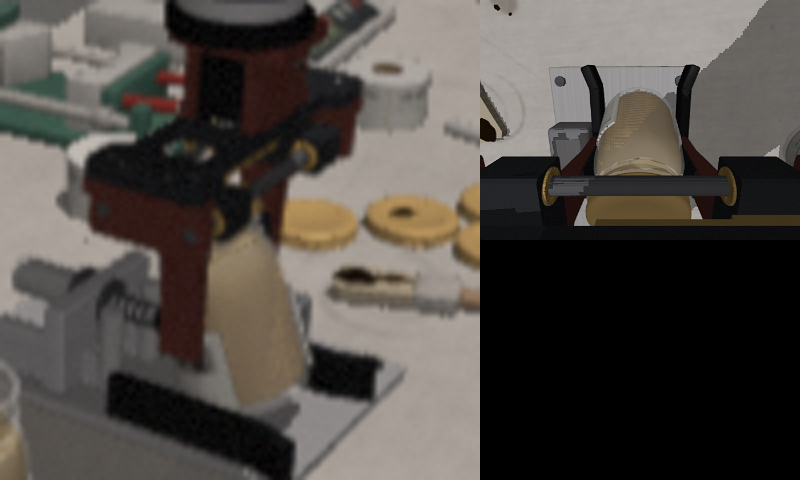

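The picture shows the jar tipped about 12° in the fingers: its foot dragged back and its top went forward, because I pressed on the plate too hard. I'll back out to the mouth, which rights it, then let it stand free and regrip lower without pressing.

```bash
python3 -m handwheel '[[4,0,0,0,0,0,1],[5,0,0,0,0,0,1],[5,0,0,0,0,0,1],[5,0,0,0,0,0,1],[5,0,0,0,0,0,1],[5,0,0,0,0,0,1],[5,0,0,0,0,0,1],[4,0,0,0,0,0,1],[0,0,0,0,0,0,1]]'; python3 - <<'E'
from h import *
c,s=np.cos(-.079),np.sin(-.079)
togo((534.3-58*c,-407.7-58*s),51.3)
print(sensors.get_obs()['moment'])
E
```

```text
t: 12.82
ee_pos: [476.8, -403.2, 50.9]
orientation: [-0.125, -3.138, -0.001]
ft_force: [0.6, -0.3, 1.7]
width: 68.7
grasp_force: 30.0
t 12.825 tcp [ 476.8 -403.2   50.9] tilt turn [ 0.0004 -0.0011 -0.0004] go [ 0.3  0.1 -0.4] F [ 0.6 -0.3  1.7] w 68.7 g 30.00047300967708 q [-0.72  0.65  1.72 -0.    0.78 -2.21]
[-0.04568435 -0.20315535  0.01677324]
```

```bash
python3 -m handwheel '[[0,0,0,0,0,0,0.1],[0,0,0,0,0,0,0],[0,0,0,0,0,0,0],[0,0,0,0,0,0,0],[0,0,0,0,0,0,0],[0,0,0,0,0,0,0]]'; python3 -m handwheel '[[0,0,2,0,0,0,0],[0,0,2,0,0,0,0],[0,0,1.5,0,0,0,0],[0,0,0,0,0,0,0],[0,0,0,0,0,0,0]]'; python3 - <<'E'
from h import *
import pickle
c,s=np.cos(-.079),np.sin(-.079)
togo((534.3-58*c,-407.7-58*s),45.5)
d=grab('side','s5.png'); w=grab('wrist','w5.png'); pickle.dump((d,w),open('d5.pkl','wb'))
J=(534.3-57.5*c,-407.7-57.5*s)
N=lambda q:np.array([534.3+c*q[0]-s*q[1],-407.7+s*q[0]+c*q[1],q[2]])
a=cv2.resize(d['frame'][130:250,265:385],(480,480),interpolation=cv2.INTER_CUBIC)
b=cv2.resize(w['frame'][80:400,120:440],(320,320)); 
for k in np.linspace(0,6.28,60):
  for r,z in((35,8),(32,121.5),(35,78)):
    X=(J[0]+r*np.cos(k),J[1]+r*np.sin(k),z)
    u,v=proj(d,X); cv2.circle(a,(int(4*(u-265)),int(4*(v-130))),1,(0,0,255),-1)
    u,v=proj(w,X); cv2.circle(b,(int(u-120),int(v-80)),1,(0,0,255),-1)
b=cv2.copyMakeBorder(b,0,160,0,0,0)
cv2.imwrite('pics/c5.png',np.hstack([a,b]))
E
```

```text
t: 13.58
ee_pos: [477.5, -403.3, 51.0]
orientation: [-0.124, -3.139, 0.0]
ft_force: [0.4, -0.7, -0.3]
width: 88.0
grasp_force: 0.0
t: 14.2
ee_pos: [477.5, -403.4, 45.5]
orientation: [0.124, 3.139, -0.0]
ft_force: [-0.1, 0.0, -0.5]
width: 87.8
grasp_force: 0.0
t 14.2 tcp [ 477.5 -403.4   45.5] tilt turn [-0.      0.     -0.0003] go [ 1.1  0.2 -0. ] F [-0.1  0.  -0.5] w 87.8 g 0.0 q [-0.72  0.66  1.72 -0.    0.77 -2.21]
```

View pics/c5.png

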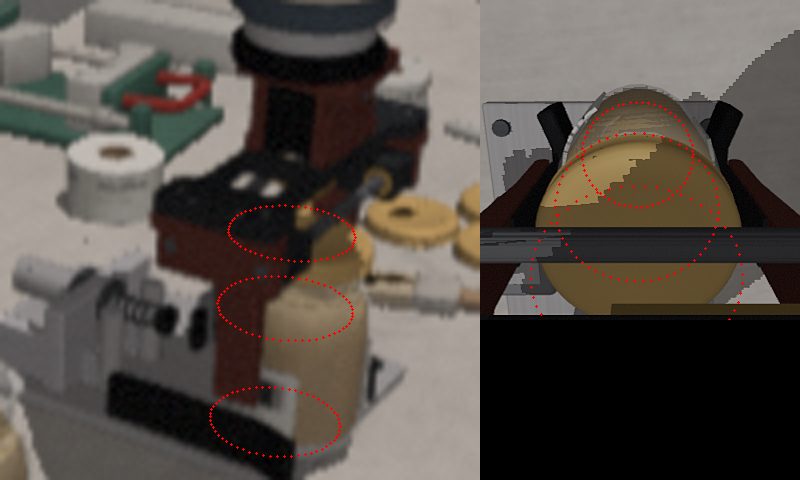

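The jar now stands upright but further toward the robot than the overlay: the cap's top edge is at wrist-crop row 133, and its right edge is at side-crop x of about 374. I'll solve for its centre.

```bash
python3 - <<'E'
from h import *
import pickle
d,w=pickle.load(open('d5.pkl','rb'))
c,s=np.cos(-.079),np.sin(-.079)
k=np.linspace(0,6.283,200)
def circ(D,nx,r,z): 
    x=534.3+c*nx; y=-407.7+s*nx
    return np.array([proj(D,(x+r*np.cos(t),y+r*np.sin(t),z)) for t in k])
for nx in range(-78,-54,3):
    a=circ(w,nx,32,121.5);b=circ(w,nx,32,111);e=circ(d,nx,32,118);f=circ(d,nx,35,60);g=circ(d,nx,35,8)
    print(nx,'wrist cap top',(a[:,1].min()-80).round(1),(b[:,1].min()-80).round(),'lr',a[:,0].min().round()-120,a[:,0].max().round()-120,'side cap R',((e[:,0].max()-265)*4).round(),'body R',((f[:,0].max()-265)*4).round(),'foot low',((g[:,1].max()-130)*4).round())
E
```

```text
-78 wrist cap top 114.0 106.0 lr 45.0 268.0 side cap R 392.0 body R 385.0 foot low 470.0
-75 wrist cap top 125.1 116.0 lr 46.0 267.0 side cap R 386.0 body R 380.0 foot low 468.0
-72 wrist cap top 136.0 126.0 lr 47.0 267.0 side cap R 381.0 body R 375.0 foot low 466.0
-69 wrist cap top 146.7 136.0 lr 47.0 266.0 side cap R 375.0 body R 370.0 foot low 464.0
-66 wrist cap top 157.2 145.0 lr 48.0 265.0 side cap R 370.0 body R 364.0 foot low 462.0
-63 wrist cap top 167.6 155.0 lr 49.0 264.0 side cap R 365.0 body R 359.0 foot low 460.0
-60 wrist cap top 177.7 164.0 lr 50.0 263.0 side cap R 359.0 body R 354.0 foot low 458.0
-57 wrist cap top 187.7 173.0 lr 51.0 262.0 side cap R 354.0 body R 349.0 foot low 457.0
```

Jar axis is at nest x ≈ -69. Centring on it and regripping lower.

```bash
python3 -m handwheel '[[6,0,0,0,0,0,0],[6,0,0,0,0,0,0],[0,0,0,0,0,0,0],[0,0,0,0,0,0,0.3],[0,0,0,0,0,0,1],[0,0,0,0,0,0,1],[0,0,0,0,0,0,1],[0,0,0,0,0,0,1],[0,0,0,0,0,0,1]]'; python3 -m handwheel '[[0,0,-0.3,0,0,0,1],[0,0,0,0,0,0,1],[0,0,0,0,0,0,1]]'; python3 - <<'E'
from h import *
togo((534.3,-407.7),45.5)
E
```

```text
t: 15.42
ee_pos: [465.7, -402.4, 45.5]
orientation: [0.124, 3.139, -0.0]
ft_force: [0.1, 0.3, 1.5]
width: 68.5
grasp_force: 30.0
t: 15.8
ee_pos: [465.5, -402.3, 45.6]
orientation: [-0.124, -3.139, -0.0]
ft_force: [0.4, 0.0, -3.2]
width: 68.3
grasp_force: 30.0
t 15.8 tcp [ 465.5 -402.3   45.6] tilt turn [ 0.0001 -0.0002 -0.0002] go [-69.    0.1   0.1] F [ 0.4  0.  -3.2] w 68.3 g 29.99949430613924 q [-0.73  0.65  1.74 -0.    0.75 -2.22]
```

```bash
python3 -m handwheel '[[-3,0,0,0,0,0,1],[-4,0,0,0,0,0,1],[-4,0,0,0,0,0,1],[-3,0,0,0,0,0,1],[0,0,0,0,0,0,1],[0,0,0,0,0,0,1]]'; python3 -m handwheel '[[-3,0,0,0,0,0,1],[-3,0,0,0,0,0,1],[-3,0,0,0,0,0,1],[0,0,0,0,0,0,1],[0,0,0,0,0,0,1]]';python3 - <<'E'
from h import *
togo((534.3,-407.7),45.5)
E
```

```text
t: 16.55
ee_pos: [479.5, -403.3, 45.6]
orientation: [-0.124, -3.139, -0.0]
ft_force: [0.6, 0.4, -4.6]
width: 68.2
grasp_force: 30.0
t: 17.18
ee_pos: [488.4, -404.1, 45.7]
orientation: [-0.124, -3.139, -0.0]
ft_force: [-0.2, 0.1, -5.5]
width: 68.6
grasp_force: 30.0
t 17.175 tcp [ 488.4 -404.1   45.7] tilt turn [ 0.0001 -0.0002 -0.0002] go [-46.    0.1   0.2] F [-0.2  0.1 -5.5] w 68.6 g 29.99938121393825 q [-0.71  0.67  1.7  -0.    0.78 -2.2 ]
```

```bash
python3 -m handwheel '[[-3,0,0,0,0,0,1],[-4,0,0,0,0,0,1],[-4,0,0,0,0,0,1],[-4,0,0,0,0,0,1],[-3,0,0,0,0,0,1],[0,0,0,0,0,0,1]]'; python3 -m handwheel '[[-2,0,0,0,0,0,1],[-2,0,0,0,0,0,1],[-2,0,0,0,0,0,1],[-2,0,0,0,0,0,1],[0,0,0,0,0,0,1]]';python3 - <<'E'
from h import *
togo((534.3,-407.7),45.5)
print(sensors.get_obs()['moment'])
E
```

```text
t: 17.92
ee_pos: [506.7, -405.6, 45.8]
orientation: [0.124, 3.139, -0.0]
ft_force: [-0.2, -0.5, -5.0]
width: 68.4
grasp_force: 30.0
t: 18.55
ee_pos: [514.2, -406.1, 45.7]
orientation: [-0.124, -3.138, -0.001]
ft_force: [-5.4, 1.0, -3.2]
width: 68.7
grasp_force: 30.0
t 18.55 tcp [ 514.2 -406.1   45.7] tilt turn [ 0.0003 -0.0007 -0.0002] go [-20.2   0.    0.2] F [-5.4  1.  -3.2] w 68.7 g 29.999337746212404 q [-0.69  0.69  1.64 -0.    0.81 -2.18]
[ 0.03844971  0.70749714 -0.00387298]
```

```bash
python3 -m handwheel '[[-1.5,0,0,0,0,0,1],[-1.5,0,0,0,0,0,1],[-1.5,0,0,0,0,0,1],[-1.5,0,0,0,0,0,1],[-1.5,0,0,0,0,0,1],[0,0,0,0,0,0,1]]'; python3 -m handwheel '[[-1.5,0,0,0,0,0,1],[-1.5,0,0,0,0,0,1],[-1.5,0,0,0,0,0,1],[-1.5,0,0,0,0,0,1],[0,0,0,0,0,0,1]]';python3 - <<'E'
from h import *
togo((534.3,-407.7),45.5)
print(sensors.get_obs()['moment'])
E
```

```text
t: 19.3
ee_pos: [521.5, -406.7, 45.6]
orientation: [-0.124, -3.138, -0.001]
ft_force: [-6.9, 1.3, -1.8]
width: 68.6
grasp_force: 30.0
t: 19.92
ee_pos: [527.1, -407.1, 45.6]
orientation: [-0.124, -3.137, -0.001]
ft_force: [-7.7, 0.1, -1.1]
width: 68.2
grasp_force: 30.0
t 19.925 tcp [ 527.1 -407.1   45.6] tilt turn [ 0.0006 -0.0017 -0.0002] go [-7.2 -0.   0.1] F [-7.7  0.1 -1.1] w 68.2 g 29.99997675809027 q [-0.68  0.7   1.62 -0.    0.82 -2.17]
[ 0.07466532  1.24979263 -0.05389128]
```

```bash
python3 -m handwheel '[[-1,0,0,0,0,0,1],[-1,0,0,0,0,0,1],[-1,0,0,0,0,0,1],[0,0,0,0,0,0,1]]'; python3 -m handwheel '[[-0.8,0,0,0,0,0,1],[-0.8,0,0,0,0,0,1],[0,0,0,0,0,0,1]]';python3 -m handwheel '[[-0.7,0,0,0,0,0,1],[-0.7,0,0,0,0,0,1],[0,0,0,0,0,0,1]]'; python3 - <<'E'
from h import *
togo((534.3,-407.7),45.5)
print(sensors.get_obs()['moment'])
E
```

```text
t: 20.42
ee_pos: [529.9, -407.3, 45.6]
orientation: [-0.124, -3.137, -0.001]
ft_force: [-7.3, -0.3, -0.4]
width: 68.2
grasp_force: 30.0
t: 20.8
ee_pos: [531.3, -407.4, 45.6]
orientation: [-0.124, -3.137, -0.001]
ft_force: [-8.6, 1.1, -0.2]
width: 68.7
grasp_force: 30.0
t: 21.18
ee_pos: [532.7, -407.5, 45.7]
orientation: [-0.124, -3.137, -0.001]
ft_force: [-9.6, 0.7, 0.6]
width: 68.4
grasp_force: 30.0
t 21.175 tcp [ 532.7 -407.5   45.7] tilt turn [ 0.0008 -0.0024 -0.0002] go [-1.6 -0.   0.2] F [-9.6  0.7  0.6] w 68.4 g 29.99993762786289 q [-0.67  0.71  1.6  -0.    0.83 -2.16]
[ 0.09215533  1.40334433 -0.0377987 ]
```

```bash
python3 -m handwheel '[[-0.6,0,0,0,0,0,1],[0,0,0,0,0,0,1]]'; python3 -m handwheel '[[-0.6,0,0,0,0,0,1],[0,0,0,0,0,0,1]]';python3 -m handwheel '[[-0.6,0,0,0,0,0,1],[0,0,0,0,0,0,1]]'
```

```text
t: 21.42
ee_pos: [533.2, -407.6, 45.6]
orientation: [-0.124, -3.137, -0.001]
ft_force: [-9.1, 0.5, -0.0]
width: 68.2
grasp_force: 30.0
t: 21.68
ee_pos: [533.7, -407.6, 45.6]
orientation: [-0.124, -3.136, -0.002]
ft_force: [-10.1, -0.0, 0.4]
width: 68.4
grasp_force: 30.0
t: 21.92
ee_pos: [533.8, -407.6, 45.7]
orientation: [-0.124, -3.136, -0.002]
ft_force: [-11.5, 1.0, 0.7]
width: 68.4
grasp_force: 30.0
```

```bash
python3 -m handwheel '[[-0.5,0,0,0,0,0,1],[0,0,0,0,0,0,1]]'; python3 -m handwheel '[[-0.5,0,0,0,0,0,1],[0,0,0,0,0,0,1],[0,0,0,0,0,0,1]]'; python3 - <<'E'
from h import *
import pickle
togo((534.3,-407.7),45.5)
print(sensors.get_obs()['moment'])
d=grab('side','s6.png');w=grab('wrist','w6.png');t=grab('top','t6.png')
a=cv2.resize(d['frame'][130:250,275:385],(440,480),interpolation=cv2.INTER_CUBIC)
b=cv2.resize(w['frame'],(360,270)); e=cv2.resize(t['frame'][160:285,280:407],(360,210)) 
cv2.imwrite('pics/c6.png',np.hstack([a,np.vstack([b,e])]))
E
```

```text
t: 22.18
ee_pos: [533.8, -407.6, 45.6]
orientation: [-0.124, -3.135, -0.002]
ft_force: [-12.2, 0.8, 2.2]
width: 68.7
grasp_force: 30.0
t: 22.55
ee_pos: [533.8, -407.6, 45.6]
orientation: [-0.124, -3.134, -0.003]
ft_force: [-13.9, 1.1, 3.9]
width: 68.5
grasp_force: 30.0
t 22.55 tcp [ 533.8 -407.6   45.6] tilt turn [ 0.0016 -0.0053 -0.0003] go [-0.5 -0.1  0.1] F [-13.9   1.1   3.9] w 68.5 g 30.00063250407493 q [-0.67  0.71  1.6  -0.    0.84 -2.16]
[-0.06530267  2.41039602 -0.07007129]
```

View pics/c6.png

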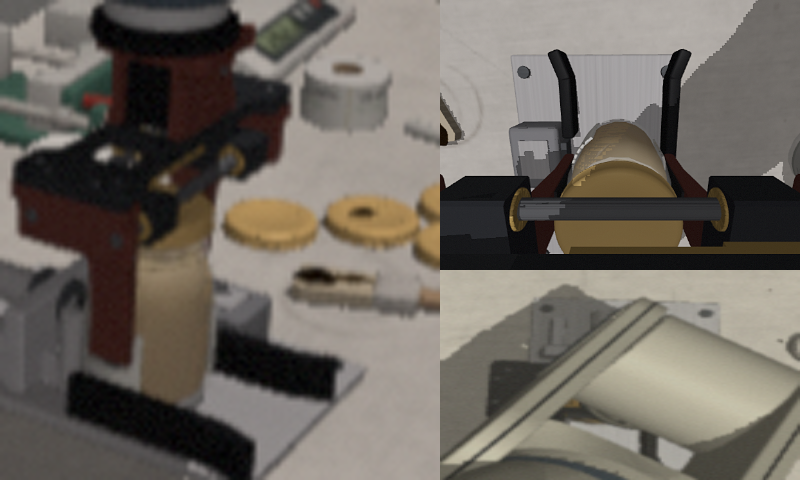

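The picture shows the jar upright in the channel, at home by the posts, with clear gaps to the rails. TCP has stalled at x=533.8 and the force climbs with each step, so it is on the posts. I'll add a few newtons so it bears firmly, then hold.

```bash
python3 -m handwheel '[[-0.6,0,-0.2,0,0,0,1],[-0.6,0,0,0,0,0,1],[0,0,0,0,0,0,1],[0,0,0,0,0,0,1]]'; python3 -m handwheel '[[-0.4,0,0,0,0,0,1],[0,0,0,0,0,0,1],[0,0,0,0,0,0,1],[0,0,0,0,0,0,1],[0,0,0,0,0,0,1]]'; python3 - <<'E'
from h import *
togo((534.3,-407.7),45.5)
print(sensors.get_obs()['moment'])
E
```

```text
t: 23.2
ee_pos: [533.9, -407.6, 45.7]
orientation: [-0.124, -3.132, -0.004]
ft_force: [-18.5, 0.6, 6.2]
width: 68.7
grasp_force: 30.0
t: 23.82
ee_pos: [533.9, -407.5, 45.7]
orientation: [-0.125, -3.131, -0.004]
ft_force: [-20.4, 0.1, 6.9]
width: 68.5
grasp_force: 30.0
t 23.825 tcp [ 533.9 -407.5   45.7] tilt turn [ 0.0024 -0.0081 -0.0005] go [-0.4 -0.1  0.2] F [-20.4   0.1   6.9] w 68.5 g 30.001049302545653 q [-0.67  0.71  1.6  -0.    0.84 -2.16]
[-0.13803707  3.22879297 -0.170932  ]
```

The position is steady, with about 20 N of push: roughly 9 N into the spring and 11 N on the posts. Handing in.

```bash
python3 -c "
from workcell import ctrl
print(ctrl.close_job())"
```

```text
the job is handed in; nothing more can be done
None
```

I handed the job in at about 24 s with the capped jar upright on both stop posts and still held there with about 20 N of push; on the first slide-in it tipped about 12° and touched the plunger, so I backed out, stood it free in the mouth and regripped before the final slide, and I left the open jars alone.

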